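# Open the touch-latch soap cupboard in the laundry room

### The job

Open the supply cupboard with the louvred drop-front flap: first slide the small jar standing in front of it along the counter, upright and without lifting it, until it is clear of where the flap comes down. Then push the top of the louvred flap in with a fingertip until its touch latch lets go, back off so that the spring leaves it standing ajar by itself, and lay it down flat, fully open, with a fingertip behind its top edge. Pick nothing up, leave the plain flap next to it shut and leave everything else where it stands.

Things in the scene. Friction and masses are not known exactly. Their poses are not given: they have to be found in the camera images.
- louvre: Louvred supply cupboard: fixed maple box 180 wide (its y), 170 deep (x), 240 high. Origin: centre of its underside; -x points out of its front, z up. Front: a white handleless drop flap 178 wide, 214 high, 16 thick, 7 clear of the box, hinged at its outer lower edge; low part with six louvres (8 proud), upper 70 smooth. The plain cupboard stands 10 beside it, on either side.
- louvre_flap (a joint): Flap angle: 0 shut (upright), negative pressed in (stop -0.03), 1.57 flat and level. Pressed in to about -0.02 (4 to 5 mm at its top, about 9 N) the latch lets go; as the finger backs off a spring pushes the flap out to about 0.3 (top edge 65 mm out), where it stays. A friction stay holds it at any angle; about 2 N at its top moves it. Once released, the latch does not catch again.
- louvre_sill (a point): Middle of the louvred flap's hinge line, fixed to the cupboard: outer lower edge of the flap, 108 in front of the cupboard's origin, 22 above the counter. Axes as the cupboard's: -x out of the front, y along the hinge. Lying flat the flap covers 214 in front of this line and 89 to either side, its upper face 38 above the counter.
- louvre_edge (a point): Point on the louvred flap: middle of the top edge of its outer face; 214 from the hinge line, 236 above the counter when shut. It moves with the flap.
- louvre_stud (a point): Steel catch stud on the back of the louvred flap (this point: its end), 8 wide, standing 26 out of the back, 55 to the -y side of the flap's middle and 195 from the hinge line. Moves with the flap. Put a finger behind the flap at the middle or on the +y side, away from it.
- jar: Small white round lidded jar, loose, 66 across and 75 high, about 0.35 kg, standing in front of the louvred flap within its landing area. Origin: centre of its underside. To be slid, not lifted.
- plain: The other supply cupboard, the same box and the same working touch latch but a plain smooth flap; to be left shut. Origin: centre of its underside, -x out of its front.
- plain_flap (a joint): Angle of the plain flap: 0 shut, grows as it opens.
- softener: Blue bottle 68 across, 200 high, standing some 430 in front of the cupboards. Origin: centre of its underside. Bystander.
- mug: White mug 76 across, 85 high, on top of the louvred cupboard, to the rear. Origin: centre of its underside. Bystander.
- spraycan: Metal can 52 across, 170 high, standing some 430 in front of the cupboards. Origin: centre of its underside. Bystander.
- tin: Low tin 68 across, 50 high, on top of the plain cupboard, to the rear. Origin: centre of its underside. Bystander.
- jug: White detergent jug 75 x 130, 220 high, at the far right of the counter. Origin: centre of its underside. Bystander.
- brush: Brush lying at the right of the counter, handle to its -x. Origin: centre of its underside. Bystander.
- cointray: Grey coin tray 130 x 100 x 35 at the right of the counter. Origin: centre of its underside. Bystander.
Not all that is in view belongs to the job. What is shaped like the jar but green is not meant.

How it is judged (in metres and radians):
On the way, in this order (a step that is already met when the one before it is completed fails the run):
1. the jar has been slid clear of where the louvred flap comes down, the flap still shut ((x of jar in the frame of louvre_sill below -0.252 m or y of jar in the frame of louvre_sill below -0.125 m or y of jar in the frame of louvre_sill above 0.125 m) and value of joint louvre_flap below 0.05 rad), for 0.2 s.
2. the louvred flap is pressed in (value of joint louvre_flap below -0.012 rad).
3. the flap has sprung ajar and stands there untouched (value of joint louvre_flap between 0.15 and 0.7 rad and contact force between each of the arm, the fingers and louvre below 0.3 N), for 0.2 s.
At the end, for the whole second after the job is handed in: The louvred flap lies flat (over 1.45 rad) and still; the plain flap is shut; the jar stands upright on the counter clear of the flap (its centre more than 252 mm in front of the hinge line or more than 125 mm to either side of the flap's middle) (value of joint louvre_flap above 1.45 rad and velocity of joint louvre_flap below 0.05 rad/s and value of joint plain_flap below 0.03 rad and (x of jar in the frame of louvre_sill below -0.252 m or y of jar in the frame of louvre_sill below -0.125 m or y of jar in the frame of louvre_sill above 0.125 m) and angle between jar's own z axis and vertical below 0.1 rad and height (world z) of jar below 0.01 m and linear speed of jar below 0.02 m/s); the robot touches nothing.
It fails at once if the jar is lifted off the counter (height (world z) of jar above 0.015 m).
It fails at once if the jar is tipped over (angle between jar's own z axis and vertical above 0.5 rad).
It fails at once if the plain flap is sprung open (value of joint plain_flap above 0.06 rad).
It fails at once if one of the other things is moved by more than 30 mm (distance of any of softener, mug, spraycan, tin, jug, brush, cointray from where it was at the start of the episode above 0.03 m).
It also fails if it takes over 59 s, if anything falls off the work surface, if the arm or the gripper's body presses on something with over 40 N, if the wrist force passes 120 N, or if a joint passes its speed limit or range.

### The arm

A 6-joint arm with a two-finger parallel gripper is mounted at the origin on the work surface. World frame = base frame: x ahead of the robot, y to its left, z up, the work surface at z = 0. Lengths are in mm, angles in degrees, forces in N, time in s.
With the tool pointing down it reaches from about 350 to 850 mm from the base axis. Payload 8.1 kg.
Tool frame: the origin (TCP) lies at the very end of the fingers, on their centre line; the grasp point (between the pads) lies 19 mm behind it (r.grip_point_offset is the distance from the TCP to the grasp point, in mm); z points along the fingers, y is the line along which they close (so a half turn about z gives the same grasp; the last joint's range is limited). The gripper opens to 85 mm and grips with 20 to 120 N. Pads are 22 mm wide; open, the fingers measure 114 mm over their backs; the gripper's body (76 mm by 85 mm) begins 54 mm behind the grasp point. The pads swing forward as they close: fully open they stand 13 mm farther back than shut.
Start: joints at [-79.951, 7.471, 85.268, -0, 87.261, -4.893], TCP at [154.732, -579.71, 231.292] pointing down, gripper open.
Joint ranges: [-169.43, 169.43], [-51.17, 129.36], [1.28, 143.12], [-76.62, 256.62], [0, 156.53], [-152.29, 152.29]. Speed limits (degrees/s): [136.94, 136.94, 159.86, 180, 180, 180].

### API

Orientations are given as [roll, pitch, yaw] about the fixed x, y, z axes, in that order (R = Rz(yaw) Ry(pitch) Rx(roll)).
In Python, from bench import status, eyes, r gives the robot as it stands.
- The arm moves only by the shell command python3 -m handwheel 'ROWS' [FORCE]. ROWS is a JSON object whose one key "series" holds a list that holds one entry, the list of rows, each a list of 7 numbers: the shift along the tool's x, y, z in cm, then the turn, a rotation vector about the tool's x, y, z in rad, then the opening, from 0 (shut) to 1 (fully open). In form: {"series": [[[tx, ty, tz, rx, ry, rz, claw], ...]]}. A call has 1 to 12 rows; each row is the pose to reach, as a shift and turn from the pose commanded when the call began, along the tool's axes at that moment; what a row does not reach only later rows make up. A row lasts 1/8 s, in which the tool goes at most 62.5 mm and 10.7 degrees, less where a joint would pass 70% of its speed; a pose out of reach is approached as far as the arm can. A call with a gripper value outside its range is refused whole. The fingers move at their own pace and stop on an object; FORCE is the grip in N (left out, the last holds). Time passes only in rows, so rows that repeat a pose let the fingers close. It gives the time, the measured TCP pose, the force, the opening and the grip force at its end, in the units of the state.
- status.sense(): the state, without advancing time (a new reading comes with each control period).
- eyes.snapshot(name): name is "scene" or "top"; returns a dict with "img" (384x512x3 uint8, red, green, blue), "mtx" (3x3 intrinsics, pixels), "k1" (the pictures are not rectified: a ray, as slopes to the right and down, at radius r is drawn at 1 + k1 r^2 times it, then the intrinsics apply), "R" (3x3) and "t" (3): a world point X has camera coordinates R X + t. Camera axes: x right, y down, z forward; pixel columns grow to the right and rows downward; lengths in mm; the calibration is good to about 2 mm. A picture is of the moment at which its call begins. There is no depth.
- r.hand_in(): hands the job in; it is judged then, once.
The state is a dict: "time": time; "joint_pos": joint angles; "qd": joint speeds; "joint_efforts": joint torques, N m; "tool_pos": TCP position; "tcp_rot": TCP orientation; "ft_force": force on the tool from outside, world axes, zero at the start; "wrist_torque": the same for the moment, N m; "finger_gap": finger opening in mm; "grip_force": force on a finger pad.
Only numpy, scipy, OpenCV 4.12 (cv2) and the standard library are available. Lean on these libraries where they do the work, as an engineer would, in place of code of your own. Each camera call takes 0.05 s, during which the arm holds its last target. There are 200 camera calls.

## Working session

There is one attempt and no reset: what is moved stays moved. The work goes in short steps, Python scripts to look and compute and a shell command to move; the robot and the scene stay as the last step left them, time stands still between calls to the robot, and variables do not carry over. Pictures are saved under pics/ and viewed, at most 10 in all, crops included, and the job is handed in when it is done.

```bash
ls; mkdir -p pics
python3 - <<'E'
from bench import status, eyes, r
import cv2
for n in("scene","top"):
    s=eyes.snapshot(n); cv2.imwrite(f"pics/{n}0.png",cv2.resize(s["img"][:,:,::-1],(800,600),interpolation=cv2.INTER_CUBIC))
    print(n,s["mtx"].tolist(),s["k1"],s["R"].tolist(),s["t"].tolist())
print(status.sense())
E
```

```text
pics
scene [[394.43220612593285, 0.0, 252.14331560002472], [0.0, 394.43220612593285, 192.2426551095915], [0.0, 0.0, 1.0]] -0.1280739875187419 [[0.7415630673702691, 0.670610668038317, 0.019119336431991964], [0.486871037485934, -0.518339061882196, -0.7030513564345461], [-0.46156344089384727, 0.5306655715611169, -0.7108820163641396]] [-412.1588915907511, -170.93968532680339, 1717.030209036883]
top [[362.5721763932715, 0.0, 259.26432191142476], [0.0, 362.5721763932715, 192.8299426790761], [0.0, 0.0, 1.0]] -0.0473156843531399 [[-0.0023883593524266287, -0.9997758577860505, -0.021036395313130226], [-0.9966874373342132, 0.0040900357816733715, -0.08122452749917002], [0.0812923612632975, 0.020772717575494135, -0.9964738060806043]] [-16.517365337203604, 548.1827457315412, 1268.645186315443]
{'time': 0.1, 'joint_pos': array([-7.99506535e+01,  7.51115911e+00,  8.53234424e+01,  9.65153787e-04,
        8.72590245e+01, -4.89326120e+00]), 'qd': array([ 0.01841409, -0.08139997, -0.09552078,  0.00918411, -0.15030125,
        0.07470284]), 'joint_efforts': array([ 1.55016194e-03, -5.70949781e+01, -5.01944339e+01, -1.24472845e-04,
        8.14322499e-03,  4.54213102e-05]), 'tool_pos': array([ 154.65221184, -579.22936113,  230.34150266]), 'tcp_rot': array([-1.79906797e+02, -8.94673281e-03,  1.49425535e+01]), 'ft_force': array([ 0.10589065, -0.7191867 ,  0.08848366]), 'wrist_torque': array([-0.023746  , -0.00239372, -0.00433395]), 'grip_force': 0.0, 'finger_gap': 85.36995154330155}
```

View pics/scene0.png

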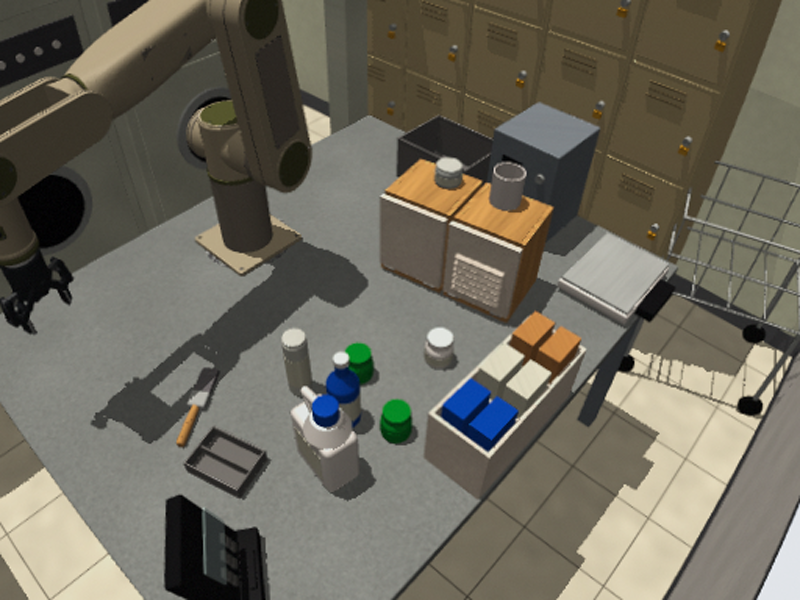

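View pics/top0.png

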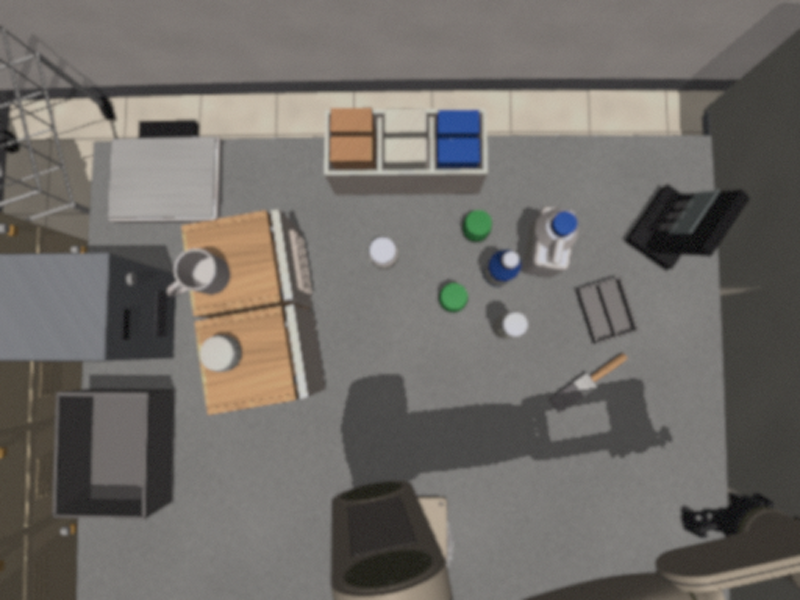

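The scene picture shows the louvred cupboard (front at about (480,265)) beyond the plain one, with a white jar at (440,348). In the top picture the jar lid is at (383,250), the louvred flap's top edge runs from about (277,210) to (290,304), and the plain flap continues to (302,397). Green jars are at (477,224) and (453,296). I'll enlarge this area.

```bash
cat > h.py <<'E'
import numpy as np, cv2
from bench import status, eyes, r
def ray(s,uv,z):
    K=s["mtx"];d=np.array([s["k1"],0,0,0,0.])
    p=cv2.undistortPoints(np.array([[uv]],float),K,d)[0,0]
    R=np.array(s["R"]);c=-R.T@s["t"];v=R.T@np.array([*p,1]);return c+v*(z-c[2])/v[2]
def proj(s,X):
    return cv2.projectPoints(np.array(X,float).reshape(-1,1,3),cv2.Rodrigues(np.array(s["R"]))[0],np.array(s["t"],float),s["mtx"],np.array([s["k1"],0,0,0,0.]))[0][:,0]
def crop(n,f,x0,y0,x1,y1):
    s=eyes.snapshot(n);k=min(800/(x1-x0),600/(y1-y0))
    cv2.imwrite(f,cv2.resize(s["img"][y0:y1,x0:x1,::-1],None,fx=k,fy=k,interpolation=cv2.INTER_CUBIC));print(k);return s
E
python3 -c "
from h import *
crop('top','pics/c1.png',105,120,305,270)"
```

```text
4.0
```

View pics/c1.png

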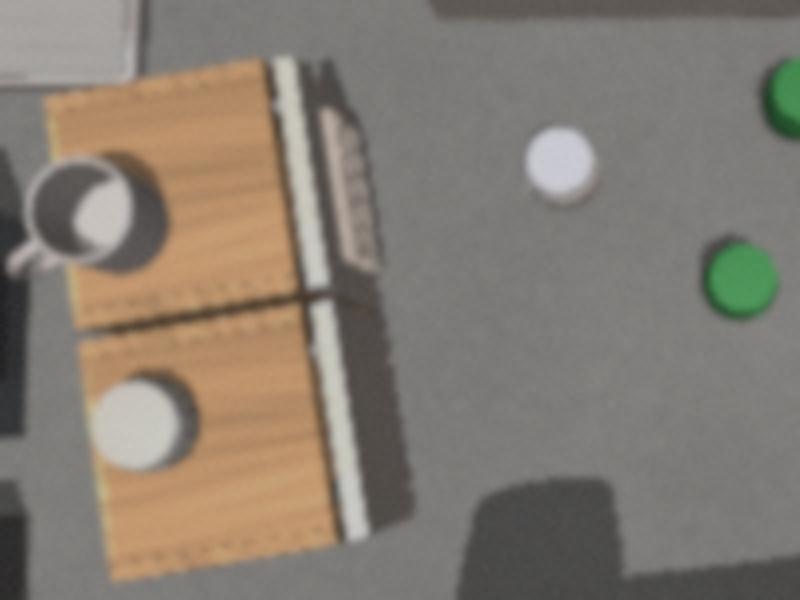

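The crop shows the louvred flap's outer top edge from (297,57) to (328,288), the plain flap's outer edge down to (368,538), the jar lid centred at (560,162), and the green jars at (797,97) and (740,280).

Run:
```python
from h import *
np.set_printoptions(precision=1,suppress=True)
s=eyes.snapshot("top"); g=lambda u,v,z: ray(s,(105+(u+.5)/4-.5,120+(v+.5)/4-.5),z)
A=g(297,57,236);B=g(328,288,236);C=g(328,299,236);D=g(368,538,236)
print(A,B,C,D,np.linalg.norm(A-B),np.linalg.norm(C-D))
yv=(A-D)[:2];yv/=np.linalg.norm(yv)
ang=np.arctan2(yv[1],yv[0]); print("+-y dir",yv,np.degrees(ang))
out=-np.array([-yv[1],yv[0]]) ; out=out if out[1]<0 else -out
print("out",out)
E0=((A+B)/2)[:2]; x=-out; y=np.array([-x[1],x[0]]); print("edge mid",E0,"yaxis",y)
for n,p,z in (("jar",(560,162),75),("g1",(797,97),75),("g2",(740,280),75)):
    P=g(*p,z)[:2]; print(n,P,"sill",(P-E0)@x,(P-E0)@y)
for n,p,z in (("soft",(510,260),200),("can",(515,324),170)):
    P=ray(s,(p[0]/1.5625,p[1]/1.5625),z)[:2];print(n,P,(P-E0)@x,(P-E0)@y)
P=ray(s,(325/1.5625,172/1.5625),80)[:2];print("bin",P,(P-E0)@x,(P-E0)@y)
```

```text
[711.1 220.7 236. ] [535.2 194.3 236. ] [526.9 194.2 236. ] [350.2 162.3 236. ] 177.90368483688604 179.55662648358683
+-y dir [1.  0.2] 9.199317079278718
out [ 0.2 -1. ]
edge mid [623.1 207.5] yaxis [-1.  -0.2]
jar [657.   30.8] sill -179.8861138188264 -5.178776589434882
g1 [ 712.5 -173.7] sill -390.5491936332903 -27.316114499773875
g2 [ 554.4 -123. ] sill -315.2658775870348 120.74107722361208
soft [ 614.4 -229. ] -429.4984179456048 78.38065236784368
can [ 489.5 -241.7] -422.06731886594343 203.7632671482063
bin [833.7 158.6] -81.91460002421856 -199.9869568188008
```

```bash
cat >> h.py <<'E'
from scipy.spatial.transform import Rotation as Ro
E0=np.array([623.1,207.5]);a=np.radians(9.2)
X=np.array([-np.sin(a),np.cos(a)]);Y=np.array([-np.cos(a),-np.sin(a)])
def W(x,y,z): return np.array([*(E0+x*X+y*Y),z])   # sill-frame (mm) -> world
def row(p,rpy):
    s=status.sense();R0=Ro.from_euler("xyz",s["tcp_rot"],degrees=True);d=R0.inv()
    print("row",np.round(d.apply(p-s["tool_pos"])/10,2),np.round((d*Ro.from_euler("xyz",rpy,degrees=True)).as_rotvec(),3))
def st():
    s=status.sense();p=s["tool_pos"];print("t",round(s["time"],2),"sill",np.round([(p[:2]-E0)@X,(p[:2]-E0)@Y,p[2]],1),"F",np.round([s["ft_force"][:2]@X,s["ft_force"][:2]@Y,s["ft_force"][2]],1),"rpy",np.round(s["tcp_rot"],1))
E
python3 - <<'E'
from h import *
for z in (330,120,15): row(W(-180,-5,z),[180,0,9.2])
st()
E
```

```text
row [ 64.25 -46.    -9.87] [-0.001 -0.     0.1  ]
row [ 64.24 -45.97  11.13] [-0.001 -0.     0.1  ]
row [ 64.24 -45.96  21.63] [-0.001 -0.     0.1  ]
t 0.2 sill [-701.8  588.2  230.6] F [ 0.3  0.4 -0.3] rpy [-179.9   -0.    14.9]
```

```bash
python3 -m handwheel '{"series": [[[0,0,-10,0,0,0,1],[0,0,-10,0,0,0,1],[64.25,-46,-10,0,0,0.1,1],[64.25,-46,-10,0,0,0.1,1],[64.25,-46,-10,0,0,0.1,1],[64.25,-46,-10,0,0,0.1,1],[64.25,-46,-10,0,0,0.1,1],[64.25,-46,-10,0,0,0.1,1],[64.25,-46,-10,0,0,0.1,1],[64.25,-46,-10,0,0,0.1,1],[64.25,-46,-10,0,0,0.1,1],[64.25,-46,-10,0,0,0.1,1]]]}'
python3 - <<'E'
from h import *
for z in (330,120,17): row(W(-180,-5,z),[180,0,9.2])
st()
E
```

```text
time: 1.7
tool_pos: [552.9, -95.3, 331.3]
tcp_rot: [180.0, -0.0, 9.2]
ft_force: [0.2, -0.3, 0.1]
finger_gap: 85.6
grip_force: 0.0
row [ 12.27 -10.77   0.13] [ 0. -0.  0.]
row [ 12.27 -10.77  21.13] [ 0. -0.  0.]
row [ 12.27 -10.77  31.43] [ 0. -0.  0.]
t 1.7 sill [-287.7  117.7  331.3] F [-0.3 -0.2  0.1] rpy [180.   -0.    9.2]
```

```bash
python3 -m handwheel '{"series": [[[12.3,-10.8,0,0,0,0,1],[12.3,-10.8,0,0,0,0,1],[12.3,-10.8,0,0,0,0,1],[12.3,-10.8,21,0,0,0,1],[12.3,-10.8,21,0,0,0,1],[12.3,-10.8,21,0,0,0,1],[12.3,-10.8,21,0,0,0,1],[12.3,-10.8,21,0,0,0,1]]]}'
python3 - <<'E'
from h import *
for z in (120,17): row(W(-180,-5,z),[180,0,9.2])
st()
s=crop('scene','pics/c2.png',220,150,380,270)
s=crop('top','pics/c3.png',155,95,315,215)
E
```

```text
time: 2.7
tool_pos: [653.8, 29.2, 117.9]
tcp_rot: [-179.9, 0.3, 9.2]
ft_force: [-0.4, -0.2, 0.2]
finger_gap: 85.4
grip_force: 0.0
row [ 0.32 -0.09 -0.21] [-0.001  0.006  0.   ]
row [ 0.38 -0.07 10.09] [-0.001  0.006  0.   ]
t 2.7 sill [-180.9   -1.8  117.9] F [-0.1  0.4  0.2] rpy [-179.9    0.3    9.2]
5.0
5.0
```

View pics/c2.png

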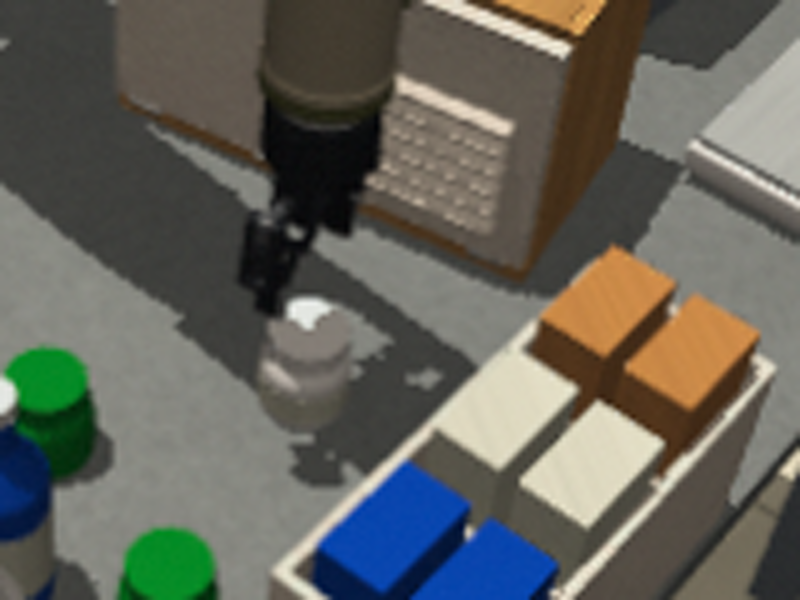

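The crop shows the gripper above the jar, with the jar's lid at about (308,315) and its foot at about (300,410). I'll check the jar's position by triangulating against the scene camera.

Run:
```python
from h import *
s=eyes.snapshot("scene")
for z in(0,75): print((proj(s,[657,30.8,z])[0]-[220,150])*5)
print((proj(s,status.sense()["tool_pos"])[0]-[220,150])*5)
```

```text
[292.47001378 394.27177495]
[299.70726252 326.02801256]
[303.57814923 280.47581655]
```

```bash
python3 -m handwheel '{"series": [[[0.6,-0.35,0,0,0.005,0,1],[0.6,-0.35,2,0,0.005,0,1],[0.6,-0.35,4,0,0.005,0,1],[0.6,-0.35,5,0,0.005,0,1],[0.6,-0.35,6,0,0.005,0,1],[0.6,-0.35,6,0,0.005,0,1]]]}'
python3 - <<'E'
from h import *
st(); row(W(-177,-8,17),[180,0,9.2])
s=crop('scene','pics/c4.png',240,170,340,245)
E
```

```text
time: 3.6
tool_pos: [660.6, 33.5, 59.9]
tcp_rot: [-180.0, -0.2, 9.2]
ft_force: [-0.7, -0.3, 0.1]
finger_gap: 85.2
grip_force: 0.0
t 3.6 sill [-177.7   -9.2   59.9] F [-0.2  0.8  0.1] rpy [-180.    -0.2    9.2]
row [-0.13 -0.07  4.29] [-0.    -0.003  0.   ]
8.0
```

View pics/c4.png

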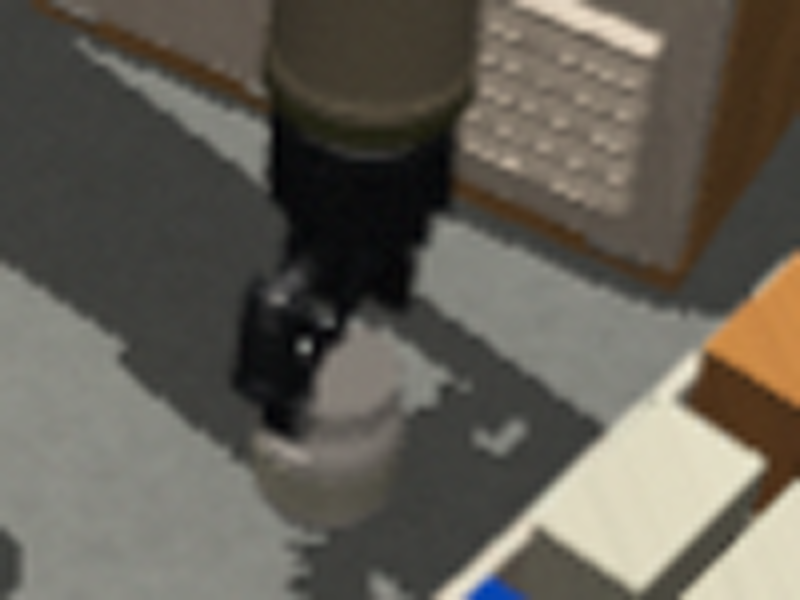

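The near finger stands at (275,410) and the far one at (395,300), one on either side of the lid. The jar body is centred near x = 332, about midway between them, so I'll go down carefully.

```bash
python3 -m handwheel '{"series": [[[0,0,0.7,0,0,0,1],[0,0,1.4,0,0,0,1],[0,0,2,0,0,0,1],[0,0,2,0,0,0,1]]]}'; python3 -c "
from h import *
st()"
```

```text
time: 4.15
tool_pos: [660.8, 33.6, 40.3]
tcp_rot: [-180.0, -0.2, 9.2]
ft_force: [-0.7, -0.8, 0.4]
finger_gap: 85.4
grip_force: 0.0
t 4.15 sill [-177.7   -9.4   40.3] F [-0.7  0.8  0.4] rpy [-180.    -0.2    9.2]
```

```bash
python3 -m handwheel '{"series": [[[0,0,0.8,0,0,0,1],[0,0,1.6,0,0,0,1],[0,0,2.3,0,0,0,1],[0,0,2.3,0,0,0,1]]]}'; python3 -c "
from h import *
st()"
```

```text
time: 4.65
tool_pos: [660.7, 33.6, 17.1]
tcp_rot: [-180.0, -0.2, 9.2]
ft_force: [-0.4, 0.1, -0.6]
finger_gap: 85.6
grip_force: 0.0
t 4.65 sill [-177.7   -9.4   17.1] F [ 0.1  0.4 -0.6] rpy [-180.    -0.2    9.2]
```

```bash
python3 -m handwheel '{"series": [[[0,0.6,0,0,0,0,1],[0,1.4,0,0,0,0,1],[0,2.4,0,0,0,0,1],[0,3.5,0,0,0,0,1],[0,4.6,0,0,0,0,1],[0,5.7,0,0,0,0,1],[0,6.8,0,0,0,0,1],[0,7.9,0,0,0,0,1],[0,9,0,0,0,0,1],[0,9.8,0,0,0,0,1],[0,10.3,0,0,0,0,1],[0,10.5,0,0,0,0,1]]]}'
python3 - <<'E'
from h import *
st()
s=crop('scene','pics/c5.png',200,150,360,270)
for z in(0,75): print((proj(s,W(-273,-9,z))[0]-[200,150])*5)
E
```

```text
time: 6.15
tool_pos: [678.6, -70.3, 18.5]
tcp_rot: [-180.0, -0.3, 9.2]
ft_force: [-1.5, 6.3, 4.0]
finger_gap: 85.4
grip_force: 3.0
t 6.15 sill [-283.1  -10.3   18.5] F [6.4 0.5 4. ] rpy [-180.    -0.3    9.2]
5.0
[329.85375868 482.53598629]
[334.86134767 415.11812533]
```

View pics/c5.png

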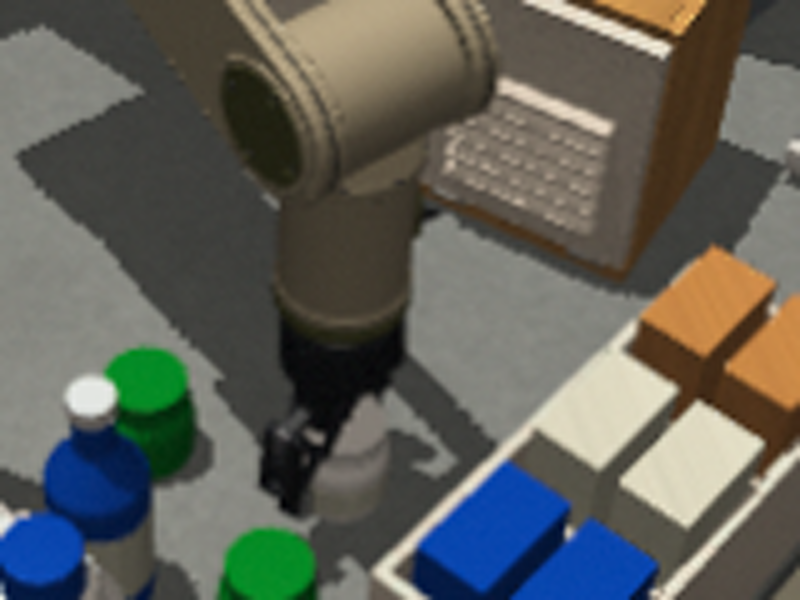

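The jar stands upright at about (350,470), between the fingers and well away from the louvred front. Next I'll centre the fingers around it and rise.

```bash
python3 -m handwheel '{"series": [[[0,-0.5,0,0,0,0,1],[0,-0.9,0,0,0,0,1],[0,-0.9,0,0,0,0,1]]]}'; python3 -c "
from h import *
st()"
```

```text
time: 6.58
tool_pos: [676.7, -61.0, 18.0]
tcp_rot: [180.0, -0.3, 9.2]
ft_force: [0.4, -0.5, -0.8]
finger_gap: 85.4
grip_force: 0.0
t 6.58 sill [-273.6  -10.    18. ] F [-0.6 -0.3 -0.8] rpy [180.   -0.3   9.2]
```

```bash
python3 -m handwheel '{"series": [[[0,0,-1,0,0,0,1],[0,0,-3,0,0,0,1],[0,0,-6,0,0,0,1],[0,0,-12,0,0,0,1],[0,0,-18,0,0,0,1],[0,0,-24,0,0,0,0.5],[0,0,-30,0,0,0,0],[0,0,-30,0,0,0,0]]]}'
python3 - <<'E'
from h import *
st(); print(status.sense()["joint_pos"])
s=eyes.snapshot('top')
cv2.imwrite('pics/c6.png',cv2.resize(s["img"][100:220,180:340,::-1],(800,600),interpolation=cv2.INTER_CUBIC))
for x,y in((-273,-10),(-252,0),(-214,0)): print((proj(s,W(x,y,75))[0]-[180,100])*5)
for y in(99.2,-80.8): row(W(-70,10,318),[180,0,y]);row(W(-70,10,205),[180,0,y])
E
```

```text
time: 7.58
tool_pos: [678.0, -61.9, 329.1]
tcp_rot: [179.7, -1.1, 9.2]
ft_force: [0.9, 0.3, -0.3]
finger_gap: 31.8
grip_force: 0.0
t 7.58 sill [-274.7  -11.2  329.1] F [ 0.1 -0.9 -0.3] rpy [179.7  -1.1   9.2]
[-9.57979866e+00  1.82193506e+01  6.28398770e+01  9.12288038e-02
  9.78035194e+01  7.12234359e+01]
[455.37336837 271.68949258]
[427.66544524 290.83197566]
[373.19350795 299.88354732]
row [ -2.02 -20.44   0.58] [ 0.013 -0.008 -1.571]
row [ -2.18 -20.48  11.88] [ 0.013 -0.008 -1.571]
row [ -2.02 -20.44   0.58] [-0.008 -0.013  1.571]
row [ -2.18 -20.48  11.88] [-0.008 -0.013  1.571]
```

View pics/c6.png

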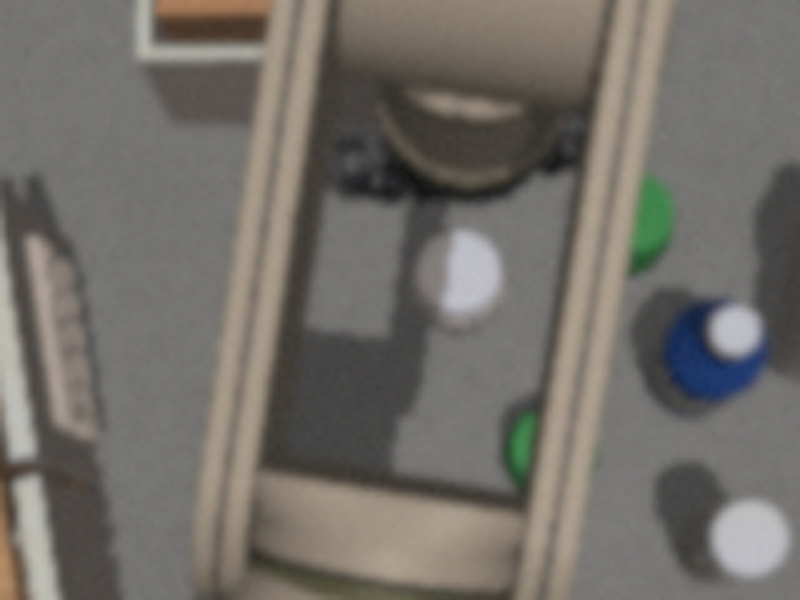

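The jar lid is at (460,275), where I expected it, 276 in front of the hinge line, and it is free of the gripper. Next I'll turn the shut fingers and bring them in front of the flap's top.

```bash
python3 -m handwheel '{"series": [[[-2.1,-20.4,0.6,0,0,-1.571,0],[-2.1,-20.4,0.6,0,0,-1.571,0],[-2.1,-20.4,0.6,0,0,-1.571,0],[-2.1,-20.4,0.6,0,0,-1.571,0],[-2.1,-20.4,0.6,0,0,-1.571,0],[-2.1,-20.4,0.6,0,0,-1.571,0],[-2.1,-20.4,0.6,0,0,-1.571,0],[-2.1,-20.4,0.6,0,0,-1.571,0],[-2.1,-20.4,0.6,0,0,-1.571,0],[-2.1,-20.4,0.6,0,0,-1.571,0],[-2.1,-20.4,0.6,0,0,-1.571,0]]]}'
python3 - <<'E'
from h import *
st(); print(status.sense()["joint_pos"])
row(W(-70,10,210),[180,0,99.2])
row(W(-30,10,210),[180,0,99.2])
E
```

```text
time: 9.0
tool_pos: [621.8, 136.5, 311.7]
tcp_rot: [179.8, -0.0, 99.1]
ft_force: [-0.2, -0.2, -1.2]
finger_gap: -0.1
grip_force: 0.0
t 9.0 sill [-69.9  12.6 311.7] F [-0.1  0.2 -1.2] rpy [179.8  -0.   99.1]
[ 7.76583232e+00  1.19267442e+01  7.20058970e+01  6.77602232e-03
  9.58356900e+01 -1.35466695e+00]
row [-1.000e-02  2.200e-01  1.017e+01] [ 0.004 -0.    -0.001]
row [ 3.99  0.21 10.17] [ 0.004 -0.    -0.001]
```

```bash
python3 -m handwheel '{"series": [[[0,0,5,0,0,0,0],[0,0,10,0,0,0,0],[0,0,10,0,0,0,0],[2,0,10,0,0,0,0],[4,0,10,0,0,0,0],[4.5,0,10,0,0,0,0],[4.7,0,10,0,0,0,0],[4.9,0,10,0,0,0,0],[4.9,0,10,0,0,0,0]]]}'; python3 -c "
from h import *
st()"
```

```text
time: 10.12
tool_pos: [614.8, 184.8, 212.2]
tcp_rot: [179.7, 0.0, 99.2]
ft_force: [0.6, -0.4, -1.1]
finger_gap: 0.0
grip_force: 0.0
t 10.12 sill [-21.1  11.8 212.2] F [-0.5 -0.5 -1.1] rpy [179.7   0.   99.2]
```

Contact is expected at around x = -11, so I'll creep in.

```bash
python3 -m handwheel '{"series": [[[0.3,0,0,0,0,0,0],[0.6,0,0,0,0,0,0],[0.9,0,0,0,0,0,0],[1.1,0,0,0,0,0,0],[1.1,0,0,0,0,0,0]]]}'; python3 -c "
from h import *
st()"
```

```text
time: 10.75
tool_pos: [613.0, 196.1, 212.2]
tcp_rot: [179.7, -0.0, 99.2]
ft_force: [-0.7, 0.2, 0.0]
finger_gap: -0.5
grip_force: 0.0
t 10.75 sill [ -9.6  11.8 212.2] F [0.3 0.6 0. ] rpy [179.7  -0.   99.2]
```

```bash
python3 -m handwheel '{"series": [[[0.1,0,0,0,0,0,0],[0.2,0,0,0,0,0,0],[0.3,0,0,0,0,0,0],[0.3,0,0,0,0,0,0]]]}'; python3 -c "
from h import *
st()"; python3 -m handwheel '{"series": [[[0.1,0,0,0,0,0,0],[0.2,0,0,0,0,0,0],[0.2,0,0,0,0,0,0]]]}'; python3 -c "
from h import *
st()"
```

```text
time: 11.25
tool_pos: [612.8, 197.3, 212.2]
tcp_rot: [179.7, 0.1, 99.2]
ft_force: [0.4, -7.0, 1.2]
finger_gap: -0.1
grip_force: 3.6
t 11.25 sill [ -8.4  11.8 212.2] F [-7.   0.7  1.2] rpy [1.797e+02 1.000e-01 9.920e+01]
time: 11.62
tool_pos: [612.6, 198.8, 212.2]
tcp_rot: [179.7, 0.2, 99.1]
ft_force: [1.4, -8.9, 0.4]
finger_gap: -0.3
grip_force: 4.5
t 11.62 sill [ -6.9  11.8 212.2] F [-9.   0.1  0.4] rpy [179.7   0.2  99.1]
```

```bash
python3 -m handwheel '{"series": [[[0.1,0,0,0,0,0,0],[0.2,0,0,0,0,0,0],[0.25,0,0,0,0,0,0],[0.25,0,0,0,0,0,0]]]}'; python3 -c "
from h import *
st()"
```

```text
time: 12.12
tool_pos: [612.2, 201.0, 212.2]
tcp_rot: [179.7, 0.2, 99.1]
ft_force: [0.3, -9.2, 0.5]
finger_gap: 0.1
grip_force: 5.0
t 12.12 sill [ -4.7  11.8 212.2] F [-9.2  1.2  0.5] rpy [179.7   0.2  99.1]
```

```bash
python3 -m handwheel '{"series": [[[0.08,0,0,0,0,0,0],[0.08,0,0,0,0,0,0],[-1,0,0,0,0,0,0],[-3,0,0,0,0,0,0],[-6,0,0,0,0,0,0],[-10,0,0,0,0,0,0],[-12,0,0,0,0,0,0],[-12,0,0,0,0,0,0],[-12,0,0,0,0,0,0]]]}'
python3 - <<'E'
from h import *
st()
crop('scene','pics/c7.png',230,80,390,200)
E
```

```text
time: 13.25
tool_pos: [630.9, 85.6, 212.2]
tcp_rot: [179.7, -0.0, 99.2]
ft_force: [-0.3, 0.7, 0.0]
finger_gap: 0.1
grip_force: 0.0
t 13.25 sill [-121.6   11.8  212.2] F [0.7 0.1 0. ] rpy [179.7  -0.   99.2]
5.0
```

View pics/c7.png

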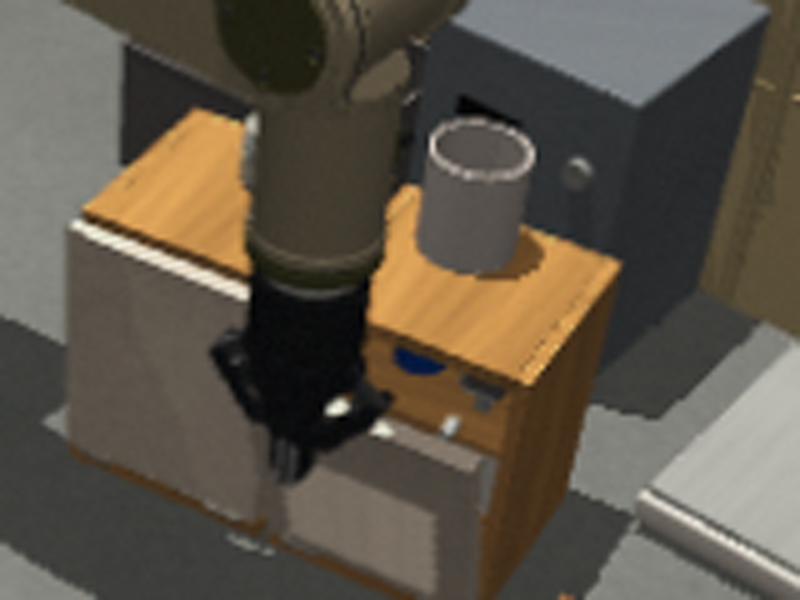

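The flap stands ajar by itself. Its stud tip is at (450,425), its top right corner at (485,462), and the plain flap is shut. Next I'll go over the top edge and down behind it.

Run:
```python
from h import *
s=eyes.snapshot('scene')
for th in(.2,.3,.4):
    f=lambda r,t,y:W(-(r*np.sin(th)-t*np.cos(th)),y,22+r*np.cos(th)+t*np.sin(th))
    print(th,((proj(s,[f(195,42,-55),f(214,0,-89)])-[230,80])*5).round())
for p in((-121,20,300),(-15,20,300),(-15,20,205)): row(W(*p),[180,0,99.2])
```

```text
0.2 [[457. 402.]
 [476. 446.]]
0.3 [[445. 419.]
 [462. 469.]]
0.4 [[432. 437.]
 [447. 494.]]
row [ 0.02 -0.78 -8.78] [ 0.005 -0.     0.002]
row [10.62 -0.77 -8.78] [ 0.005 -0.     0.002]
row [10.61 -0.81  0.72] [ 0.005 -0.     0.002]
```

```bash
python3 -m handwheel '{"series": [[[0,-0.8,-6,0,0,0,0],[0,-0.8,-9,0,0,0,0],[0,-0.8,-9,0,0,0,0],[5,-0.8,-9,0,0,0,0],[10.6,-0.8,-9,0,0,0,0],[10.6,-0.8,-9,0,0,0,0],[10.6,-0.8,-9,0,0,0,0],[10.6,-0.8,-5,0,0,0,0],[10.6,-0.8,-2,0,0,0,0],[10.6,-0.8,0.7,0,0,0,0],[10.6,-0.8,0.7,0,0,0,0]]]}'; python3 -c "
from h import *
st()"
```

```text
time: 14.72
tool_pos: [604.5, 186.5, 201.6]
tcp_rot: [-179.9, 0.0, 99.1]
ft_force: [-0.6, 0.5, -0.3]
finger_gap: 0.1
grip_force: 0.0
t 14.72 sill [-17.7  21.7 201.6] F [ 0.6  0.5 -0.3] rpy [-179.9    0.    99.1]
```

```bash
python3 -m handwheel '{"series": [[[-1,0,0,0,0,0,0],[-2,0,0,0,0,0,0],[-3.2,0,0.1,0,0,0,0],[-5,0,0.8,0,0,0,0],[-6.8,0,1.6,0,0,0,0],[-8.4,0,2.6,0,0,0,0],[-9.9,0,3.8,0,0,0,0],[-11.2,0,5.2,0,0,0,0],[-12.4,0,6.6,0,0,0,0],[-12.4,0,6.6,0,0,0,0]]]}'; python3 -c "
from h import *
st()"
```

```text
time: 15.98
tool_pos: [625.0, 64.9, 136.6]
tcp_rot: [179.9, -0.0, 99.2]
ft_force: [-0.7, -0.3, 0.2]
finger_gap: -0.0
grip_force: 0.0
t 15.97 sill [-141.1   20.9  136.6] F [-0.2  0.8  0.2] rpy [179.9  -0.   99.2]
```

```bash
python3 -c "
from h import *
crop('scene','pics/c8.png',230,80,390,200)"
```

```text
5.0
```

View pics/c8.png

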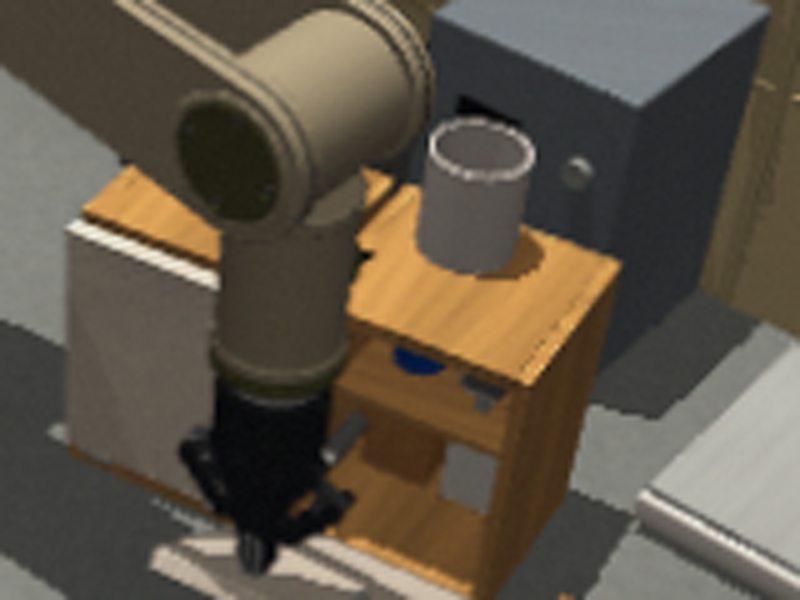

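The flap has followed the fingertip, which touches its back near (255,560), and it is about two thirds open. The plain flap is still shut. I'll continue along the arc.

```bash
python3 -m handwheel '{"series": [[[-1,0,1.5,0,0,0,0],[-2,0,3.1,0,0,0,0],[-2.7,0,4.9,0,0,0,0],[-3.3,0,6.7,0,0,0,0],[-3.6,0,7.8,0,0,0,0],[-3.8,0,8.6,0,0,0,0],[-3.9,0,9.3,0,0,0,0],[-3.9,0,9.6,0,0,0,0],[-3.9,0,9.6,0,0,0,0]]]}'; python3 -c "
from h import *
st()"
```

```text
time: 17.15
tool_pos: [633.2, 27.6, 43.2]
tcp_rot: [179.7, 0.0, 99.2]
ft_force: [0.3, 1.0, 0.3]
finger_gap: 0.1
grip_force: 0.0
t 17.15 sill [-179.2   18.8   43.2] F [ 0.9 -0.4  0.3] rpy [179.7   0.   99.2]
```

```bash
python3 -m handwheel '{"series": [[[0,0,0.2,0,0,0,0],[0,0,0.4,0,0,0,0],[0,0,0.4,0,0,0,0]]]}'; python3 -c "
from h import *
st()"
```

```text
time: 17.52
tool_pos: [633.1, 27.5, 39.1]
tcp_rot: [179.7, -0.0, 99.2]
ft_force: [-0.1, -0.6, -0.3]
finger_gap: -0.4
grip_force: 0.0
t 17.52 sill [-179.3   18.9   39.1] F [-0.5  0.1 -0.3] rpy [179.7  -0.   99.2]
```

Now I'll lift clear and check the result.

```bash
python3 -m handwheel '{"series": [[[0,0,-4,0,0,0,0],[0,0,-10,0,0,0,0],[0,0,-16,0,0,0,0],[-6,10,-22,0,0,0,0],[-8,16,-28,0,0,0,0],[-8,20,-28,0,0,0,0],[-8,20,-28,0,0,0,0],[-8,20,-28,0,0,0,0],[-8,20,-28,0,0,0,0]]]}'
python3 - <<'E'
from h import *
st()
s=crop('scene','pics/c9.png',190,80,390,230)
for th in(1.4,1.57):
    f=lambda r,t,y:W(-(r*np.sin(th)-t*np.cos(th)),y,22+r*np.cos(th)+t*np.sin(th))
    print(th,((proj(s,[f(214,16,-89),f(214,16,89),f(195,42,-55)])-[190,80])*4).round().tolist())
E
```

```text
time: 18.65
tool_pos: [843.0, -20.0, 318.2]
tcp_rot: [179.8, -0.0, 99.2]
ft_force: [0.5, -0.4, -0.3]
finger_gap: 0.1
grip_force: 0.0
t 18.65 sill [-259.7 -180.7  318.2] F [-0.4 -0.5 -0.3] rpy [179.8  -0.   99.2]
4.0
1.4 [[428.0, 604.0], [252.0, 517.0], [409.0, 552.0]]
1.57 [[421.0, 635.0], [247.0, 548.0], [400.0, 584.0]]
```

View pics/c9.png

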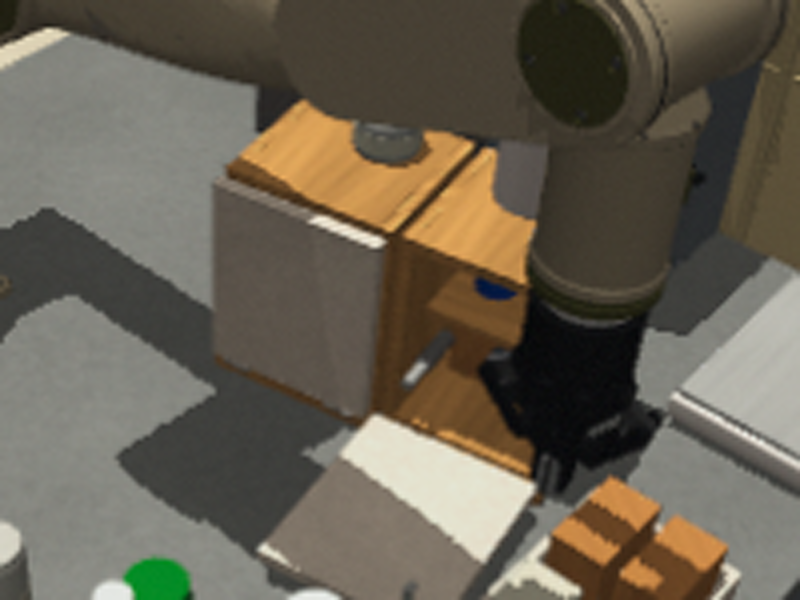

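The flap lies flat: its outer left corner is at (260,548), against a predicted (247,548) for level plus the known small camera offset. The plain flap is shut, the jar lid shows at (315,597) beyond the flap, and the robot touches nothing.

```bash
python3 -c "
from bench import r
print(r.hand_in())"
```

```text
the job is handed in; nothing more can be done
None
```

I handed the job in after about 19 s on the robot's clock: by the pictures and force readings the jar was slid clear, the louvred flap was unlatched and laid flat, the plain flap stayed shut and the robot touches nothing; the hand-in gave no verdict.

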